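Set the kitchen tap over the saucepan, on cold

TASK

Get the sink's tap ready to fill the saucepan with cold water: with a fingertip, push the swivelling spout round until its outlet is above the middle of the saucepan, and push the separate mixer lever all the way round to its cold stop (its counter-clockwise end, seen from above). The order is free. Leave the saucepan, bowl, mug and soap bottle standing where they are: do not lift or shift them.

Things in the scene. Friction and masses are not known exactly. Their poses are not given: they have to be found in the camera images.
- sink: fixed stainless steel sit-on sink, 400 x 640 mm (x, y), 35 mm high; origin at the centre of its underside, on the worktop. Its -x strip (90 mm wide, x -200 to -110) is a solid deck, top at 35 mm, which carries the spout and the mixer; the rest is an open basin, floor at 6 mm, with 8 mm walls up to 35 mm. Its x and y axes are those in which the other sink dimensions are given
- spout_axis (a point): the vertical turning axis of the spout at deck height (35 mm above the worktop); axes as the sink's (sink frame -140, -30)
- spout_outlet (a point): lower end of the spout's downturned outlet, 200 mm from the turning axis, 95 mm above the deck (130 mm above the worktop). The spout is a plain steel L-shaped tap: a column (radius 14 to 19 mm, 26 mm at its foot) and a level round arm, radius 11 mm, its centreline 140 mm above the deck (175 mm above the worktop), from the axis to the outlet, where it turns down (radius 12.5 mm); this point's x axis points along the arm, outward
- spout (a joint): turn of the spout about the vertical, rad: 0 = arm along the sink's +x, positive = counter-clockwise from above; range -1.6 to 1.6. It stays where it is left; turning it takes about 0.25 N m of friction (about 1.7 N at 150 mm from the axis). It starts between -0.25 and 0.25, between saucepan and bowl, which stand on either side at about 0.8 and -0.8, either way round
- mixer_axis (a point): the vertical turning axis of the mixer lever at deck height; axes as the sink's (sink frame -150, 250), that is on the deck to the +y side of the spout
- mixer_tip (a point): outer end of the mixer lever: a level steel rod, radius 6 mm, its centreline 55 mm above the deck (90 mm above the worktop), 100 mm long from its axis, on a round body of radius 20 mm and 64 mm high; this point's x axis points along the lever, outward
- mixer (a joint): turn of the mixer lever about the vertical, rad: 0 = lever along the sink's +x, positive = counter-clockwise from above; stops at 0 (hot) and 1.5 (cold). It stays where it is left; turning it takes about 0.08 N m of friction (about 1.1 N at 75 mm from the axis). It starts between 0.25 and 0.75
- saucepan: loose aluminium saucepan standing in the basin, outer radius 70 mm, 85 mm high, with one straight black handle out to 204 mm from the centre along its own +x, about 70 mm above its foot; 0.45 to 0.9 kg; origin at the centre of its underside. It stands about 200 mm from the spout's axis, so that the outlet can be brought over its middle
- bowl: bystander: loose white bowl standing in the basin, rim radius 62 mm, 55 mm high; origin at the centre of its underside
- mug: bystander: loose white mug standing on the deck to the -y side of the spout, radius 36 mm, 85 mm high, handle along its own +y; origin at the centre of its underside
- soap: bystander: loose green washing-up bottle standing on the worktop on the -y side of the sink, radius 28 mm, 170 mm high; origin at the centre of its underside

How it is judged:
By the outcome, as a careful person would: the job done as asked, in the order asked, and still so for the second after the job is handed in, with the robot touching nothing.
It also fails if it takes over 64 s, if anything falls off the work surface, if the arm or the gripper's body presses on something with over 40 N, if the wrist force passes 120 N, or if a joint passes its speed limit or range.

ROBOT

A 6-joint arm with a two-finger parallel gripper is mounted at the origin on the work surface. World frame = base frame: x ahead of the robot, y to its left, z up, the work surface at z = 0. Lengths are in mm, angles in rad, forces in N, time in s.
With the tool pointing down it reaches from about 400 to 925 mm from the base axis. Payload 12.5 kg.
Tool frame: the origin (TCP) lies midway between the tips of the shut fingers; the grasp point (between the pads) lies 19 mm behind it (env.pinch_z is the distance from the TCP to the grasp point, in mm); z points along the fingers, y is the line along which they close (so a half turn about z gives the same grasp; the last joint's range is limited). The gripper opens to 95 mm and grips with 3 to 60 N. Pads are 20 mm wide; open, the fingers measure 119 mm over their backs; the gripper's body (75 mm by 180 mm) begins 59 mm behind the grasp point.
Start: joints at [-1.289, 0.491, 1.559, -0, 1.092, -0.106], TCP at [236.369, -578.599, 214.661] pointing down, gripper open.
Joint ranges: [-3.1, 3.1], [-0.84, 2.19], [0.05, 2.79], [-1.13, 4.28], [0.06, 2.93], [-2.69, 2.69]. Speed limits (rad/s): [2.22, 2.22, 2.79, 3.14, 3.14, 3.14].

INTERFACE

Orientations are given as [roll, pitch, yaw] about the fixed x, y, z axes, in that order (R = Rz(yaw) Ry(pitch) Rx(roll)).
In Python, from cell import readout, eyes, job_done, env gives the robot as it stands.
- The arm moves only by the shell command python3 -m jog 'ROWS'. ROWS is a JSON object of lists of equal length, an entry for each row: "dp": the shift along the tool's x, y, z in mm, a list of three; "twist": the turn about the tool's z in degrees; "claw": the closure, from -1 (fully open) to 1 (shut). A call has 1 to 8 rows; each row is the pose to reach, as a shift and turn from the pose commanded when the call began, along the tool's axes at that moment; what a row does not reach only later rows make up. A row lasts 1/12 s, in which the tool goes at most 41.7 mm and 7.16 degrees, less where a joint would pass 70% of its speed; a pose out of reach is approached as far as the arm can. A call with a gripper value outside its range is refused whole. The fingers move at their own pace and stop on an object; the grip force is fixed at half the most. Time passes only in rows, so rows that repeat a pose let the fingers close. It gives the time, the measured TCP pose, the force and the opening at its end, in the units of the state.
- readout.state(): the state, without advancing time (a new reading comes with each control period).
- eyes.read_camera(name): name is "side" or "top"; returns the picture (480x640x3 uint8, red, green, blue); there is no depth.
- eyes.camera_model(name): a dict with "intrinsics" (3x3 intrinsics, pixels), "R" (3x3) and "t" (3): a world point X has camera coordinates R X + t. Camera axes: x right, y down, z forward; pixel columns grow to the right and rows downward; lengths in mm; the calibration is good to about 2 mm. A picture is of the moment at which its call begins. camera_model takes no time and is no camera call.
- job_done(): hands the job in, once; it reports no verdict.
The state is a dict: "t": time; "joints": joint angles; "qvel": joint speeds; "tau": joint torques, N m; "eef_pos": TCP position; "tcp_rot": TCP orientation; "ft_force": force on the tool from outside, world axes, zero at the start; "moment": the same for the moment, N m; "opening": opening from 0.0 (shut) to 1.0 (fully open).
Only numpy, scipy, OpenCV 4.12 (cv2) and the standard library are available. Lean on these libraries where they do the work, as an engineer would, in place of code of your own. Each camera call takes 0.05 s, during which the arm holds its last target. There are 200 camera calls.

## Working session

There is one attempt and no reset: what is moved stays moved. The work goes in short steps, Python scripts to look and compute and a shell command to move; the robot and the scene stay as the last step left them, time stands still between calls to the robot, and variables do not carry over. Pictures are saved under pics/ and viewed, on a budget of 10 in all, crops included, one or two more only if the job needs it, and the job is handed in when it is done.

```bash
mkdir -p pics
python3 - <<'E'
from cell import readout, eyes
import cv2
s=readout.state();print(s)
for n in("top","side"):
    cv2.imwrite(f"pics/{n}0.png",eyes.read_camera(n)[:,:,::-1]);print(n,eyes.camera_model(n))
E
```

```text
{'t': 0.0, 'joints': array([-1.28860403e+00,  4.91573563e-01,  1.55947913e+00,  1.18968119e-05,
        1.09172196e+00, -1.05583377e-01]), 'qvel': array([-0.00101534, -0.00248557,  0.00120012, -0.0007184 , -0.00021189,
       -0.00078156]), 'tau': array([-1.96859124e-03, -6.12659740e+01, -2.58184272e+01,  6.91789761e-02,
        4.82332672e-02, -9.20721982e-05]), 'eef_pos': array([ 236.29070407, -578.32649567,  214.04283983]), 'tcp_rot': array([-3.14041835e+00, -1.35059368e-04,  3.87770100e-01]), 'ft_force': array([0.57921499, 1.11777895, 0.22551989]), 'moment': array([ 0.04021675, -0.08832284, -0.01547439]), 'opening': 1.0010222976736343}
top {'intrinsics': array([[437.32727493,   0.        , 319.96226262],
       [  0.        , 437.32727493, 238.96614494],
       [  0.        ,   0.        ,   1.        ]]), 'R': array([[-0.0289508 , -0.99939728, -0.01915554],
       [-0.99401327,  0.03080406, -0.10482714],
       [ 0.10535402,  0.01600603, -0.99430596]]), 't': array([-15.54523774, 575.00517375, 909.48283499])}
side {'intrinsics': array([[473.94631577,   0.        , 325.34475048],
       [  0.        , 473.94631577, 238.06479311],
       [  0.        ,   0.        ,   1.        ]]), 'R': array([[-0.83363071, -0.55230328,  0.00457466],
       [-0.32843185,  0.48903243, -0.80807166],
       [ 0.44406347, -0.67513581, -0.58906644]]), 't': array([443.02977792, 305.76267869, 695.37182611])}
```

View pics/top0.png

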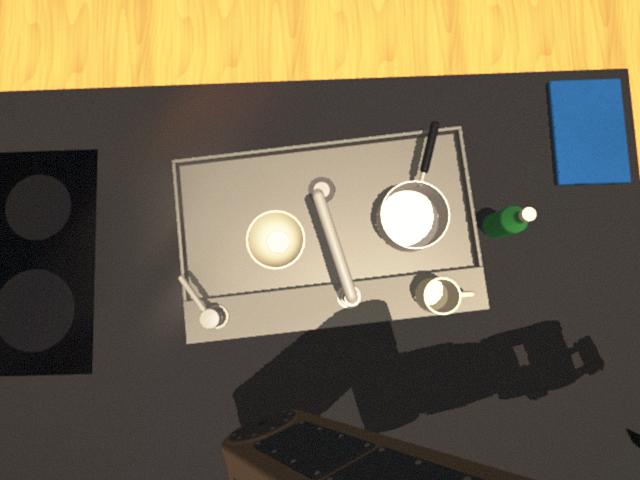

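View pics/side0.png

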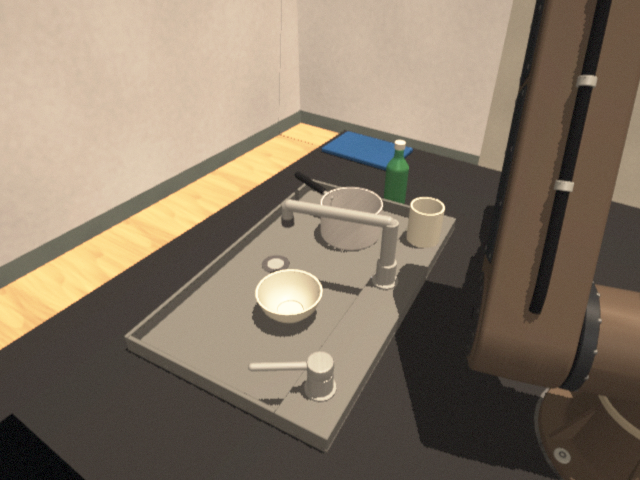

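Top view: sink corners are near (172,160), (462,127), (489,310) and (187,343). The spout runs from (348,290) to its outlet end near (320,190). The pan rim is centred near (415,214) on the -y side, the bowl at (276,240), the mug at (438,295), and the mixer runs from (210,318) to its tip at (182,279). The side view agrees. I'll compute positions and fit the pan rim.

```bash
cat > h.py <<'E'
import numpy as np
from cell import eyes
from scipy.optimize import least_squares
def ray(n,uv,z):
    m=eyes.camera_model(n);R,t=m["R"],m["t"];c=-R.T@t
    d=R.T@np.linalg.solve(m["intrinsics"],[*uv,1]);return c+d*(z-c[2])/d[2]
def proj(n,X):
    m=eyes.camera_model(n);p=m["intrinsics"]@(m["R"]@np.asarray(X,float)+m["t"]);return p[:2]/p[2]
def s2w(P,s): # P=x,y,yaw of sink
    c,k=np.cos(P[2]),np.sin(P[2]);return np.array([P[0]+c*s[0]-k*s[1],P[1]+k*s[0]+c*s[1]])
E
python3 - <<'E'
from h import *
import cv2
im=cv2.imread("pics/top0.png")
C=[((172,160),(200,320)),((462,127),(200,-320)),((489,310),(-200,-320)),((187,343),(-200,320))]
W=[ray("top",u,35)[:2] for u,_ in C]
f=lambda P:np.ravel([s2w(P,s)-w for w,(_,s) in zip(W,C)])
r=least_squares(f,[600,0,0],x_scale=[100,100,.1]);P=r.x;print("sink",P,r.fun.round(1))
for n,s in(("spout",(-140,-30)),("mixer",(-150,250))):print(n,s2w(P,s))
print("elbow",ray("top",(321,192),175),"mixtip",ray("top",(181,278),90))
A=s2w(P,(-140,-30));
for n,uv,z in(("arm inner",(348,290),175),("arm mid",(335,240),175),("arm out",(321,196),175)):
    w=ray("top",uv,z)[:2]-A;print(n,w,np.hypot(*w),"q",np.arctan2(w[1],w[0])-P[2])
w=ray("top",(181,278),90)[:2]-s2w(P,(-150,250));print("mix q",np.arctan2(w[1],w[0])-P[2],np.hypot(*w))
# pan rim extents
L=[ray("top",u,85)[:2] for u in((380,214),(450,214),(415,180),(415,249))];print(np.round(L),np.mean(L,0))
print("bowl",ray("top",(276,240),55),"mug",ray("top",(438,295),120),"soap",ray("top",(529,214),170))
# overlay check
def ring(c,r,z,col):
    pts=[proj("top",(c[0]+r*np.cos(a),c[1]+r*np.sin(a),z)) for a in np.linspace(0,6.283,60)]
    cv2.polylines(im,[np.int32(np.round(np.array(pts)*8))],True,col,1,cv2.LINE_AA,3)
pc=np.mean(L,0);ring(pc,70,85,(0,0,255))
ring(s2w(P,(-140,-30)),26,35,(0,255,0));ring(s2w(P,(-150,250)),20,99,(0,255,0))
q=[proj("top",(*s2w(P,s),35)) for _,s in C];cv2.polylines(im,[np.int32(q)],True,(255,0,0),1)
cv2.imwrite("pics/ov.png",cv2.resize(im[110:350,160:500],None,fx=2.3,fy=2.3,interpolation=cv2.INTER_CUBIC))
E
```

```text
sink [ 5.86173339e+02 -4.80312213e+01  8.12183137e-02] [ 1.7  0.6  1.7 -0.9 -1.1 -2.2 -2.3  2.5]
spout [449.06870553 -89.2903967 ]
mixer [416.38553506 188.9753223 ]
elbow [645.52939232 -39.51496652 175.        ] mixtip [497.93450032 246.94547686  90.        ]
arm inner [16.43766601  6.65419958] 17.733449635745306 q 0.3034312796867692
arm mid [107.12731713  26.98259643] 110.47317586061202 q 0.16552342764174918
arm out [189.00259938  49.9933353 ] 195.50272669960066 q 0.1773707881364815
mix q 0.5367612110254151 100.05384828137012
[[ 616. -157.]
 [ 611. -298.]
 [ 684. -231.]
 [ 542. -224.]] [ 613.11666523 -227.52952185]
bowl [572.316412    58.95205621  55.        ] mug [ 450.43861543 -256.01278189  120.        ] soap [ 593.35482788 -416.84957523  170.        ]
```

View pics/ov.png

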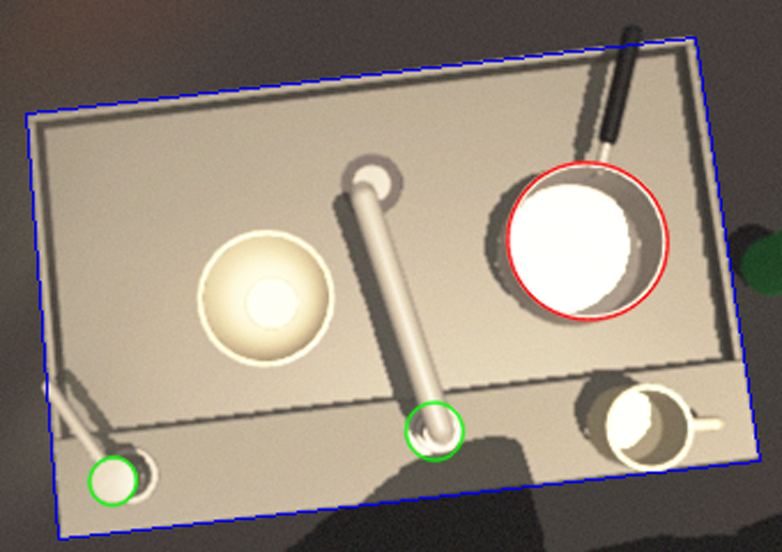

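The pan stands on the basin floor (rim at z≈91), so its centre is about (612,-226). The target arm angle in world is about -0.70, and the arm is now at about 0.25. I'll go to the +y side of the spout, turning the tool to yaw 0 and shutting the fingers on the way.

```bash
python3 -m jog '{"dp":[[32,-24,-5],[64,-48,-10],[96,-72,-15],[128,-96,-15],[160,-120,-15],[191,-144,-15],[223,-168,-15],[255,-192,-15]],"twist":[5.5,11,16.5,22.2,22.2,22.2,22.2,22.2],"claw":[1,1,1,1,1,1,1,1]}'
```

```text
t: 0.77
eef_pos: [400.3, -302.6, 229.6]
tcp_rot: [-3.142, 0.0, 0.0]
ft_force: [0.5, 0.2, -0.4]
opening: 0.498
```

```bash
python3 -m jog '{"dp":[[20,-34,0],[40,-68,0],[60,-102,0],[80,-136,0],[100,-170,0],[120,-204,0],[140,-238,0],[160,-272,0]],"twist":[0,0,0,0,0,0,0,0],"claw":[1,1,1,1,1,1,1,1]}'
python3 -m jog '{"dp":[[10,-20,0],[20,-40,0],[20,-40,20],[20,-40,40],[20,-40,60],[20,-40,80],[20,-40,80],[20,-40,80]],"twist":[0,0,0,0,0,0,0,0],"claw":[1,1,1,1,1,1,1,1]}'
```

```text
t: 1.43
eef_pos: [560.3, -30.4, 229.5]
tcp_rot: [3.142, 0.0, 0.0]
ft_force: [1.5, -0.9, 0.1]
opening: 0.008
t: 2.1
eef_pos: [579.4, 7.6, 149.1]
tcp_rot: [-3.141, 0.002, 0.0]
ft_force: [-0.2, -0.6, 0.2]
opening: 0.001
```

```bash
python3 -m jog '{"dp":[[4,18,0],[6,27,0],[8,36,0],[11,46,0],[13,55,0],[16,65,0],[19,74,0],[20,83,0]],"twist":[0,0,0,0,0,0,0,0],"claw":[1,1,1,1,1,1,1,1]}'
python3 -m jog '{"dp":[[1,9,0],[1,18,0],[1,27,0],[0,36,0],[-2,45,0],[-4,54,0],[-7,61,0],[-7,63,0]],"twist":[0,0,0,0,0,0,0,0],"claw":[1,1,1,1,1,1,1,1]}'
python3 - <<'E'
from cell import eyes
import cv2
for n in("top","side"):cv2.imwrite(f"pics/{n}1.png",eyes.read_camera(n)[:,:,::-1])
E
```

```text
t: 2.77
eef_pos: [599.9, -76.2, 149.5]
tcp_rot: [-3.141, 0.001, 0.0]
ft_force: [-1.8, 2.3, 0.8]
opening: 0.006
t: 3.43
eef_pos: [592.4, -139.7, 149.7]
tcp_rot: [3.141, -0.0, -0.001]
ft_force: [-0.4, 2.2, 0.2]
opening: 0.006
```

View pics/top1.png

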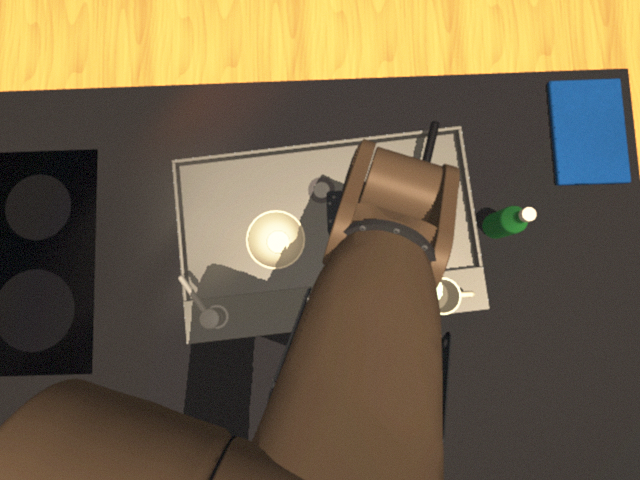

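The wrist hides the spout in the top view. The pan, bowl and mug are where they were. I'll push on to just short of the target, then retreat towards the mixer and look from there.

```bash
python3 -m jog '{"dp":[[-2,5,0],[-4,10,0],[-6,15,0],[-8,19,0],[-10,21,0],[-10,21,0],[-6,10,0],[0,-15,0]],"twist":[0,0,0,0,0,0,0,0],"claw":[1,1,1,1,1,1,1,1]}'
python3 -m jog '{"dp":[[0,-30,0],[0,-60,0],[0,-95,-10],[-5,-130,-20],[-20,-165,-20],[-35,-200,-20],[-50,-235,-20],[-65,-270,-20]],"twist":[0,0,0,0,0,0,0,0],"claw":[1,1,1,1,1,1,1,1]}'
python3 - <<'E'
from cell import eyes
import cv2
cv2.imwrite("pics/top2.png",eyes.read_camera("top")[:,:,::-1])
E
```

```text
t: 4.2
eef_pos: [592.9, -124.5, 149.7]
tcp_rot: [3.141, -0.0, -0.002]
ft_force: [0.2, -0.7, -0.4]
opening: 0.005
t: 4.87
eef_pos: [526.6, 148.9, 169.8]
tcp_rot: [3.141, -0.0, 0.001]
ft_force: [1.0, 1.1, 0.8]
opening: 0.009
```

View pics/top2.png

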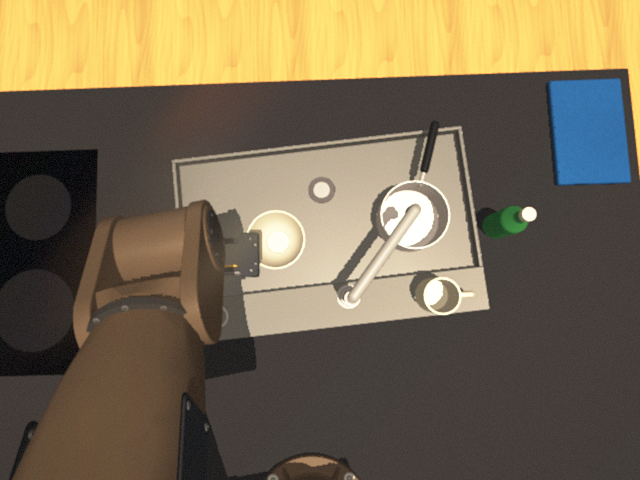

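The outlet end is near (414,212) over the pan, which still looks centred at (415,214). I'll check the angle with an overlay of the spout at the ideal angle.

Run:
```python
from h import *
import cv2
im=cv2.imread("pics/top2.png")
A=np.array([449.1,-89.3]);pc=np.array([612.1,-226.3])
for uv in((414,211),(384,252),(357,290)):
    w=ray("top",uv,175)[:2]-A;print(np.hypot(*w),np.arctan2(w[1],w[0]))
big=cv2.resize(im[170:320,320:470],None,fx=4,fy=4,interpolation=cv2.INTER_CUBIC)
S=lambda X:np.int32(np.round(((proj("top",X)-[320,170]+.5)*4-.5)*8))
th=np.arctan2(*(pc-A)[::-1]);u=np.array([np.cos(th),np.sin(th)]);n=np.array([-u[1],u[0]]);print(th)
for s in(-11,11):cv2.line(big,S((*(A+n*s),175)),S((*(A+200*u+n*s),175)),(0,0,255),1,cv2.LINE_AA,3)
ring=lambda c,r,z,col:cv2.polylines(big,[np.array([S((c[0]+r*np.cos(a),c[1]+r*np.sin(a),z)) for a in np.linspace(0,6.28,60)])],True,col,1,cv2.LINE_AA,3)
ring(pc,70,91,(0,200,0));ring(A+200*u,12.5,175,(255,0,0));ring(A,26,35,(255,0,0))
cv2.imwrite("pics/ov2.png",big)
```

```text
195.56668294042873 -0.6500768749455501
102.46851344237535 -0.633140119857999
18.520902431265014 -0.5338547023392646
-0.6989475117100743
```

View pics/ov2.png

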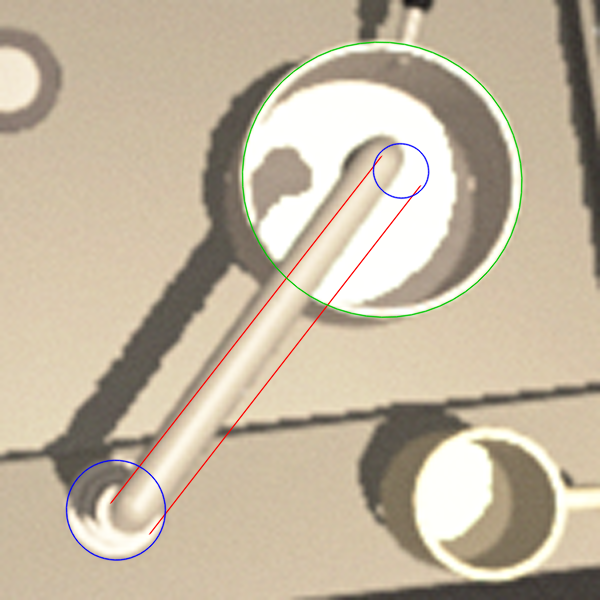

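The spout axis and pan rim match the overlay. The spout is at about -0.645, so it needs about 0.05 rad more (about 10 mm at the outlet). I'll do the mixer first, then come back.

```bash
python3 -m jog '{"dp":[[-13,-25,0],[-26,-51,0],[-26,-51,30],[-26,-51,60],[-26,-51,90],[-26,-51,100],[-30,-57,100],[-34,-63,100]],"twist":[0,0,0,0,0,0,0,0],"claw":[1,1,1,1,1,1,1,1]}'
python3 -m jog '{"dp":[[-5,-8,0],[-10,-17,0],[-14,-23,0],[-20,-29,0],[-26,-36,0],[-31,-40,0],[-38,-45,0],[-46,-48,0]],"twist":[0,0,0,0,0,0,0,0],"claw":[1,1,1,1,1,1,1,1]}'
```

```text
t: 5.58
eef_pos: [493.7, 210.2, 70.1]
tcp_rot: [3.141, 0.0, -0.0]
ft_force: [0.9, 0.7, 0.2]
opening: 0.003
t: 6.25
eef_pos: [447.2, 258.1, 69.7]
tcp_rot: [-3.141, -0.0, 0.0]
ft_force: [0.7, -0.9, 0.5]
opening: 0.006
```

```bash
python3 -m jog '{"dp":[[-5,-2,0],[-9,-4,0],[-13,-5,0],[-15,-5,0],[-17,-5,0],[-17,-5,0]],"twist":[0,0,0,0,0,0],"claw":[1,1,1,1,1,1]}'
python3 - <<'E'
from cell import eyes
import cv2
cv2.imwrite("pics/side3.png",eyes.read_camera("side")[:,:,::-1])
E
```

```text
t: 6.75
eef_pos: [433.1, 262.9, 69.9]
tcp_rot: [-3.14, -0.006, 0.001]
ft_force: [11.9, -1.4, -6.8]
opening: 0.006
```

View pics/side3.png

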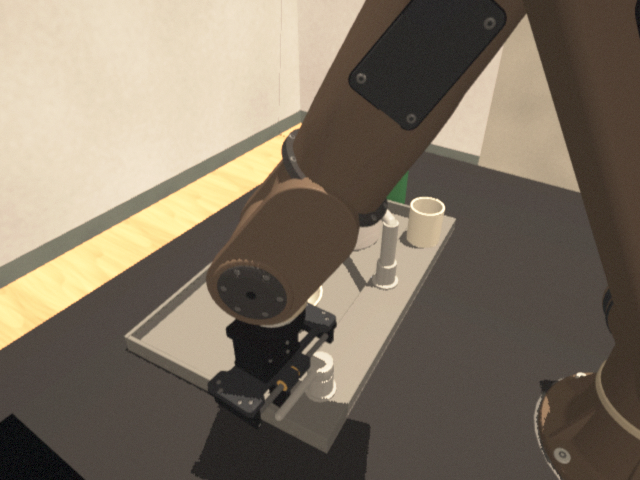

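The force rose to 12 N (friction alone would give about 1 N), and the lever at (320,370) to (280,415) lies along the sink's length, so it is at its cold stop. I'll retreat and return to the spout.

```bash
python3 -m jog '{"dp":[[15,0,0],[40,0,0],[42,0,-40],[45,0,-80],[58,35,-80],[71,70,-80],[84,105,-80],[97,140,-80]],"twist":[0,0,0,0,0,0,0,0],"claw":[1,1,1,1,1,1,1,1]}'
python3 -m jog '{"dp":[[12,37,0],[24,74,0],[36,111,0],[48,148,0],[57,185,0],[66,222,0],[66,244,0],[66,244,0]],"twist":[0,0,0,0,0,0,0,0],"claw":[1,1,1,1,1,1,1,1]}'
```

```text
t: 7.47
eef_pos: [527.8, 121.1, 149.8]
tcp_rot: [-3.142, -0.0, 0.001]
ft_force: [0.5, -0.6, -1.6]
opening: 0.005
t: 8.13
eef_pos: [593.8, -125.5, 149.1]
tcp_rot: [3.141, 0.0, -0.004]
ft_force: [0.6, -0.1, -0.2]
opening: 0.003
```

```bash
python3 -m jog '{"dp":[[-3,12,0],[-6,22,0],[-9,30,0],[-12,36,0],[-14,40,0],[-16,42,0],[-16,42,0],[-12,32,0]],"twist":[0,0,0,0,0,0,0,0],"claw":[1,1,1,1,1,1,1,1]}'
python3 -m jog '{"dp":[[0,-25,0],[0,-60,0],[0,-100,-10],[-5,-140,-20],[-10,-180,-20],[-15,-220,-20],[-20,-260,-20],[-20,-300,-20]],"twist":[0,0,0,0,0,0,0,0],"claw":[1,1,1,1,1,1,1,1]}'
python3 - <<'E'
from h import *
import cv2
im={n:np.ascontiguousarray(eyes.read_camera(n)[:,:,::-1]) for n in("top","side")}
A=np.array([449.1,-89.3]);pc=np.array([612.1,-226.3])
out=[]
for n,(x0,y0) in(("top",(320,170)),("side",(260,150))):
    big=cv2.resize(im[n][y0:y0+150,x0:x0+130],None,fx=3,fy=3,interpolation=cv2.INTER_CUBIC)
    S=lambda X:np.int32(np.round(((proj(n,X)-[x0,y0]+.5)*3-.5)*8))
    u=(pc-A)/np.hypot(*(pc-A));m=np.array([-u[1],u[0]])
    for s in(-11,11):cv2.line(big,S((*(A+m*s),175)),S((*(A+200*u+m*s),175)),(0,0,255),1,cv2.LINE_AA,3)
    ring=lambda c,r,z,col:cv2.polylines(big,[np.array([S((c[0]+r*np.cos(a),c[1]+r*np.sin(a),z)) for a in np.linspace(0,6.28,60)])],True,col,1,cv2.LINE_AA,3)
    ring(pc,70,91,(0,200,0));ring(A+200*u,12.5,130,(255,0,0));ring(A,26,35,(255,0,0))
    out.append(big)
cv2.imwrite("pics/ov4.png",np.hstack(out));cv2.imwrite("pics/top4.png",im["top"])
E
```

```text
t: 8.8
eef_pos: [581.5, -154.0, 149.7]
tcp_rot: [3.141, 0.0, -0.001]
ft_force: [-0.6, -0.5, 0.2]
opening: 0.006
t: 9.47
eef_pos: [560.4, 149.6, 169.9]
tcp_rot: [3.141, 0.0, 0.001]
ft_force: [0.7, -0.8, 1.0]
opening: 0.005
```

View pics/ov4.png

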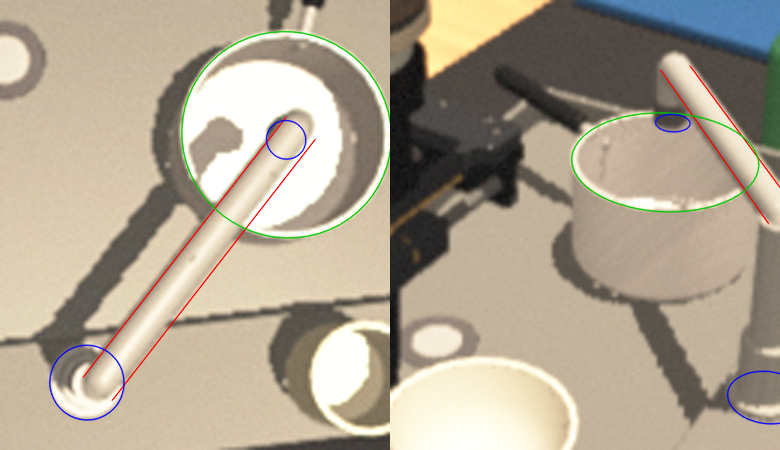

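Both views put the arm and outlet on the ideal line within a few mm, and the pan still fits its original ring. Last, I'll check the mixer and the bystanders.

```bash
python3 -m jog '{"dp":[[0,0,-30],[30,20,-60],[60,40,-90],[60,40,-90]],"twist":[0,0,0,0],"claw":[1,1,1,1]}'
python3 - <<'E'
from h import *
import cv2
im=np.ascontiguousarray(eyes.read_camera("side")[:,:,::-1])
M=np.array([416.4,189]);u=np.array([np.cos(1.581),np.sin(1.581)])
p=lambda X:tuple(int(v) for v in np.round(proj("side",X)))
cv2.line(im,p((*M,90)),p((*(M+100*u),90)),(0,0,255),1)
a=cv2.imread("pics/top0.png").astype(int);b=cv2.imread("pics/top4.png").astype(int)
for n,(x,y,w,h) in dict(bowl=(240,205,70,70),mug=(410,270,70,50),soap=(485,200,55,40),handle=(418,120,24,55)).items():
    print(n,cv2.phaseCorrelate(*[np.float32(i[y:y+h,x:x+w].mean(2)) for i in(a,b)]))
cv2.imwrite("pics/side5.png",im)
E
```

```text
t: 9.9
eef_pos: [625.3, 105.3, 263.8]
tcp_rot: [3.141, -0.007, -0.0]
ft_force: [0.1, 0.6, 1.5]
opening: 0.006
bowl ((0.16590797333186202, 0.13343581371301383), 0.6229744450545606)
mug ((0.04918235521061831, -0.0055328201991393655), 1.0113885161611769)
soap ((-0.04334889363509831, -0.03887005400609311), 0.9684430539608002)
handle ((-0.00754911417072357, 0.014941905421117951), 1.0015560686588287)
```

View pics/side5.png

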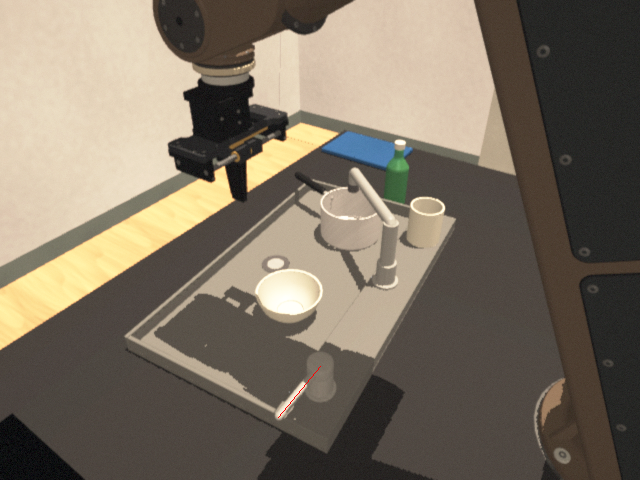

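The lever, ending at (280,416), lies on the predicted cold-stop line, and the spout is over the pan. The loose things have not moved (shifts under 0.25 px). I'll let the arm settle and hand in.

```bash
python3 -m jog '{"dp":[[0,0,0],[0,0,0],[0,0,0]],"twist":[0,0,0],"claw":[1,1,1]}'; python3 -c "
from cell import job_done;print(job_done())"
```

```text
t: 10.2
eef_pos: [620.3, 107.3, 258.2]
tcp_rot: [3.141, 0.003, 0.001]
ft_force: [0.5, 0.5, 0.5]
opening: 0.005
the job is handed in; nothing more can be done
None
```

The spout is over the saucepan and the mixer lever is at its cold stop. I handed the job in at about 10 s, with the arm clear of everything.

- **Spout:** I pushed it with the shut fingertips. The first push stopped about 0.05 rad short, so I gave it a second. In both cameras the arm now lies on the line to the pan's centre, within a few mm.
- **Outlet distance:** the pan measures about 213 mm from the spout's axis, while the outlet is at 200 mm. The outlet therefore sits about 13 mm short of the exact centre along the arm, which turning the spout cannot change.
- **Mixer:** I pushed the lever until the force rose to about 12 N, against about 1 N of friction. The side view then shows it on the predicted cold-stop line.
- **Loose things:** the bowl, mug, soap bottle and pan handle moved less than 0.25 pixel between the first and last top pictures. The bowl's match was the weakest of the four.

None of my final checks failed.

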